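Part a casting mould evenly with a wedge

ROBOT

A 6-joint arm with a two-finger parallel gripper is mounted at the origin on the work surface; the furniture and walls round the work are solid. World frame = base frame: x ahead of the robot, y to its left, z up, the work surface at z = 0. Lengths are in mm, angles in rad, forces in N, time in s.
With the tool pointing down it reaches from about 300 to 875 mm from the base axis. Payload 6.4 kg.
Tool frame: the origin (TCP) lies at the very end of the fingers, on their centre line; the grasp point (between the pads) lies 19 mm behind it; z points along the fingers, y is the line along which they close (so a half turn about z gives the same grasp; the last joint's range is limited). The gripper opens to 88 mm and grips with 3 to 60 N. Pads are 18 mm wide; open, the fingers measure 123 mm over their backs; the gripper's body (75 mm by 187 mm) begins 45 mm behind the grasp point.
Start: joints at [-1.533, 0.181, 1.607, -0, 1.354, -0.206], TCP at [138.816, -558.006, 206.214] pointing down, gripper open.
Joint ranges: [-2.99, 2.99], [-0.89, 2.07], [0.3, 2.58], [-1.14, 4.28], [0, 2.63], [-3.12, 3.12]. Speed limits (rad/s): [2.57, 2.57, 3.01, 3.14, 3.14, 3.14].

INTERFACE

Orientations are given as a unit quaternion [x, y, z, w].
In Python, from cell import robot gives the robot as it stands.
- The arm moves only by the tool send_rows, never from a script. Its argument "series" is a list of rows, each an object of numbers: "hand": the opening, from -1 (shut) to 1 (fully open); "dx", "dy", "dz": the shift along the tool's x, y, z in m; "ax", "ay", "az": the turn, a rotation vector about the tool's x, y, z in units of 5 degrees (1.0 is 5 degrees). In form: [{"hand": .., "dx": .., "dy": .., "dz": .., "ax": .., "ay": .., "az": ..}, ...]. A call has 1 to 20 rows; each row is the pose to reach, as a shift and turn from the pose commanded when the call began, along the tool's axes at that moment; what a row does not reach only later rows make up. A row lasts 1/12 s, in which the tool goes at most 41.7 mm and 7.16 degrees, less where a joint would pass 70% of its speed; a pose out of reach is approached as far as the arm can. A call with a gripper value outside its range is refused whole. The fingers move at their own pace and stop on an object; "force" is the grip in N (left out, the last holds). Time passes only in rows, so rows that repeat a pose let the fingers close. It gives the time, the measured TCP pose, the force, the opening and the grip force at its end, in the units of the state.
- robot.sense(): the state, without advancing time (a new reading comes with each control period).
- robot.camera(name): name is "scene" or "top"; returns a dict with "color" (400x640x3 uint8, blue, green, red), "mtx" (3x3 intrinsics, pixels), "camera_from_world" (4x4, takes a point from world to camera coordinates). Camera axes: x right, y up, looking along -z (the intrinsics and any distortion apply to the point x, -y, -z); pixel columns grow to the right and rows downward; lengths in mm; the calibration is good to about 2 mm. A picture is of the moment at which its call begins. There is no depth.
- robot.sign_off(): hands the job in; it is judged then, once.
The state is a dict: "time_s": time; "qpos": joint angles; "joint_vel": joint speeds; "joint_torque": joint torques, N m; "position": TCP position; "eef_rot": TCP orientation; "contact_force": force on the tool from outside, world axes, zero at the start; "torque": the same for the moment, N m; "gripper_width": opening from 0.0 (shut) to 1.0 (fully open); "finger_force": force on a finger pad.
Only numpy, scipy, OpenCV 4.12 (cv2) and the standard library are available. Lean on these libraries where they do the work, as an engineer would, in place of code of your own. Each camera call takes 0.05 s, during which the arm holds its last target. There are 200 camera calls.

TASK

Part the two halves of the aluminium mould evenly: press the wooden wedge (the tool with the rectangular handle) down into the pry slots at the two ends of the seam in turn, only part-way the first time, so that neither end ever gapes more than 9 mm wider than the other, until the seam stands at least 9 mm open at both ends. Work on the mould with the wedge only, not with the gripper itself, and finally stand the wedge back in its rack.

Things in the scene. Friction and masses are not known exactly. Their poses are not given: they have to be found in the camera images.
- wedge: Wooden wedge with a rectangular handle (the rammer beside it: round handle). Origin: axis, collar underside; z up. Blade below: 24 mm wide (y), evenly tapered in x from 28 mm at z=0 to 4 mm at the tip, z=-60. Collar 56 x 44 mm, z 0 to 10. Handle z 10 to 60, 26 mm in x (grip across this), 36 in y. 0.12 kg. Each mm of depth past 30 in a shut slot opens that end 0.4 mm; 60 (collar down) gives 12 mm.
- rack: Fixed wooden rack: plate 80 (x) x 146 (y) mm on legs, top 66 mm above the bench. Origin on the bench under its centre, z up. Two through slots, 40 (x) x 34 mm (y), at x=0, y=+36 and -36; the wedge hangs in one (which one varies), the rammer (top 126 mm above the bench) in the other. A tool hangs with its collar flat on the plate, x along the rack's x, so its origin is at z=66 mm.
- half_front: Mould half nearer the robot, 48 x 160 (y) x 70 mm, on its origin's -x side. Origin: mid-seam, underside, 12 mm above the bench (on a fixed base plate); y along the seam, top at z=70. Both halves are cut back 8 mm from y=44 to the end at 80, at +y and -y, full height: two pry slots, 16 mm across when shut; aim the wedge at y=+62 or -62, its x across the seam. The middle recess is the pouring mouth.
- half_rear: Mould half farther from the robot, mirror image, on its origin's +x side; when shut its origin coincides with the near half's, and their distance is the opening at mid-seam. Wedging one end moves both halves apart at that end only, the other end acting as the pivot; they stay where left. Pressing takes about 10 N.
There are look-alikes about, which are no part of the job. Leave any yellow look-alike of the wedge alone.

How it is judged:
By the outcome, as a careful person would: the job done as asked, in the order asked, and still so for the second after the job is handed in, with the robot touching nothing.
It also fails if it takes over 70 s, if anything falls off the work surface, if the arm or the gripper's body presses on something with over 40 N, if the wrist force passes 120 N, or if a joint passes its speed limit or range.

## Working session

There is one attempt and no reset: what is moved stays moved. The work goes in short steps, Python scripts to look and compute and a tool call to move; the robot and the scene stay as the last step left them, time stands still between calls to the robot, and variables do not carry over. Pictures are saved under pics/ and viewed, at most 10 in all, crops included, and the job is handed in when it is done.

Besides the shell and the picture viewer there is one more tool, called after ">>>" as name(argument=value, ...) on one line, values as JSON. send_rows: Moves the arm, as the interface text tells. Its arguments: {"type":"object","properties":{"series":{"type":"array","items":{"type":"object","properties":{"hand":{"type":"number"},"dx":{"type":"number"},"dy":{"type":"number"},"dz":{"type":"number"},"ax":{"type":"number"},"ay":{"type":"number"},"az":{"type":"number"}}}},"force":{"type":"number"}},"required":["series"]}

```bash
ls; mkdir -p pics; python3 - <<'E'
from cell import robot
import cv2,numpy as np
for n in("scene","top"):
    c=robot.camera(n); cv2.imwrite(f"pics/{n}0.png",c["color"]); print(n,c["mtx"].round(1).tolist(),c["camera_from_world"].round(3).tolist(),[k for k in c])
print(robot.sense())
E
```

```text
pics
scene [[479.7, 0.0, 321.4], [0.0, 479.7, 201.7], [0.0, 0.0, 1.0]] [[0.113, 0.994, 0.008, -125.913], [-0.862, 0.094, 0.498, 466.373], [0.494, -0.063, 0.867, -1482.036], [0.0, 0.0, 0.0, 1.0]] ['color', 'mtx', 'camera_from_world']
top [[369.2, 0.0, 323.2], [0.0, 369.2, 195.4], [0.0, 0.0, 1.0]] [[-0.004, -1.0, 0.004, 72.927], [0.984, -0.003, 0.177, -607.502], [-0.177, 0.005, 0.984, -827.325], [0.0, 0.0, 0.0, 1.0]] ['color', 'mtx', 'camera_from_world']
{'time_s': 0.1, 'qpos': array([-1.53330103e+00,  1.81483287e-01,  1.60788328e+00,  1.72745616e-05,
        1.35384089e+00, -2.06344389e-01]), 'joint_vel': array([-0.00103531, -0.00218697, -0.00160811,  0.00160251,  0.00025989,
       -0.00140263]), 'joint_torque': array([ 1.06081770e-03, -4.34819734e+01, -3.42693257e+01,  7.05217640e-02,
        3.41084576e-02, -3.99931855e-05]), 'position': array([ 138.79996647, -557.44331909,  205.40294472]), 'eef_rot': array([ 9.92576881e-01,  1.21616130e-01,  7.64868623e-05, -8.03815204e-04]), 'contact_force': array([-0.23212267,  0.1511696 ,  0.38170869]), 'torque': array([ 0.04422025, -0.01014399,  0.0132993 ]), 'finger_force': 0.0, 'gripper_width': 1.0027941701370764}
```

View pics/scene0.png

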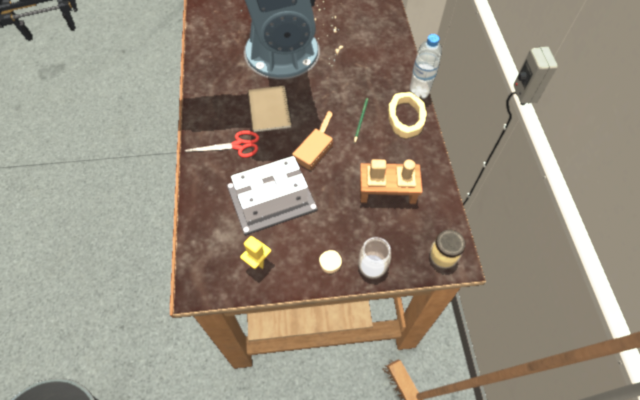

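View pics/top0.png

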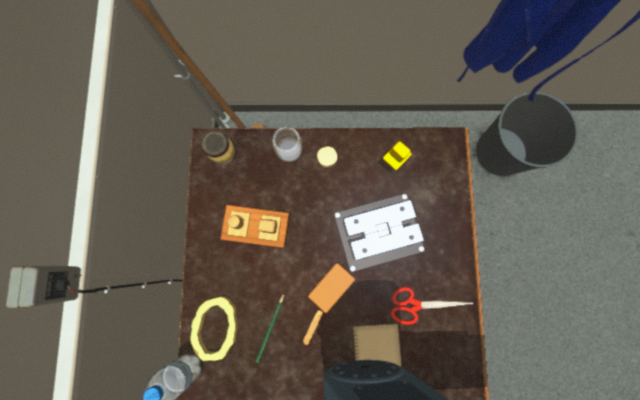

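The top view shows the rack at (255,227), with a round handle at (236,222) and a rectangular one at (269,226). The mould is at (381,230), with its seam along the image's horizontal, slightly tilted. The scene view shows the rack at (391,180), with handles at (377,172) and (408,172), and the mould at (272,190).

Things that could be taken for the wedge:
- **Left rack tool**, top (236,222): round handle, so the rammer.
- **Right rack tool**, top (269,226): rectangular handle, so this is my choice.
- **Yellow look-alike**, top (397,155): leave alone.
- **Mallet or spatula**, top (330,290): not the wedge.

I'll check the choice in a close crop.

```bash
cat > h.py <<'E'
import numpy as np,cv2
from cell import robot
def cam(n):
    c=robot.camera(n); return c["color"],np.array(c["mtx"]),np.array(c["camera_from_world"])
def ray(K,T,uv):
    p=np.linalg.inv(K)@np.array([uv[0],uv[1],1.]); d=T[:3,:3].T@np.array([p[0],-p[1],-p[2]])
    return -T[:3,:3].T@T[:3,3], d/np.linalg.norm(d)
def plane(K,T,uv,z):
    o,d=ray(K,T,uv); return o+d*(z-o[2])/d[2]
def tri(a,b):
    (o1,d1),(o2,d2)=a,b
    s=np.linalg.lstsq(np.c_[d1,-d2],o2-o1,rcond=None)[0]
    p,q=o1+d1*s[0],o2+d2*s[1]; return (p+q)/2,np.linalg.norm(p-q)
def proj(K,T,P):
    P=np.atleast_2d(P); c=P@T[:3,:3].T+T[:3,3]; c=c*[1,-1,-1]; u=c@K.T; return u[:,:2]/u[:,2:]
E
python3 - <<'E'
import cv2,numpy as np
s=cv2.imread("pics/scene0.png");t=cv2.imread("pics/top0.png")
def crop(i,x,y,w,h): return cv2.resize(i[y:y+h,x:x+w],(400,300),interpolation=cv2.INTER_CUBIC)
o=np.vstack([np.hstack([crop(t,215,190,80,60),crop(t,330,190,100,75)]),np.hstack([crop(s,350,150,80,60),crop(s,222,152,100,75)])])
cv2.imwrite("pics/crop0.png",o)
E
```

```text
(no output)
```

View pics/crop0.png

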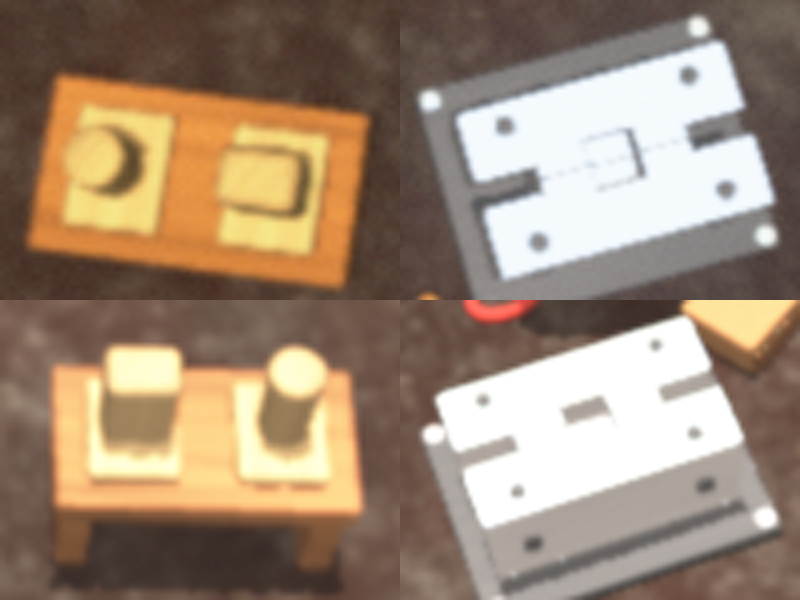

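The crop confirms the choice. The rectangular handle is at top (267,226) / scene (379,224), and the rammer's round one is beside it. The mould's slots show at both ends of the seam: top (353,237) and (407,224). Next I measure with masks.

```bash
cat > m.py <<'E'
from h import *
def quad(mask,near):
    n,l,st,c=cv2.connectedComponentsWithStats(mask.astype(np.uint8))
    i=1+np.argmin([np.hypot(*(c[k]-near)) if st[k,4]>40 else 1e9 for k in range(1,n)])
    m=(l==i).astype(np.uint8); cs,_=cv2.findContours(m,cv2.RETR_EXTERNAL,cv2.CHAIN_APPROX_NONE)
    h=cv2.convexHull(max(cs,key=cv2.contourArea)); q=cv2.approxPolyN(h,4) if hasattr(cv2,"approxPolyN") else cv2.boxPoints(cv2.minAreaRect(h))
    return np.array(q,float).reshape(-1,2)
def srt(P):  # order corners by angle around the centre
    c=P.mean(0); return P[np.argsort(np.arctan2(P[:,1]-c[1],P[:,0]-c[0]))]
E
python3 - <<'E'
from m import *
C={n:cam(n) for n in("scene","top")}
def rep(name,ms,ns,mt,nt,z):
    qs,qt=quad(ms,ns),quad(mt,nt)
    s,t=C["scene"],C["top"]
    ws=srt(np.array([plane(s[1],s[2],q,z) for q in qs])); wt=srt(np.array([plane(t[1],t[2],q,z) for q in qt]))
    print(name,"scene",ws[:,:2].round(1).tolist(),"top",wt[:,:2].round(1).tolist())
    print(" centres",ws.mean(0).round(1),wt.mean(0).round(1))
    ps=proj(s[1],s[2],ws);pt=proj(t[1],t[2],wt)
    for a,b in zip(ps,pt): p,e=tri(ray(s[1],s[2],a),ray(t[1],t[2],b)); print("  tri",p.round(1),round(e,1))
S,T=C["scene"][0],C["top"][0]
hs,ht=cv2.cvtColor(S,cv2.COLOR_BGR2HSV),cv2.cvtColor(T,cv2.COLOR_BGR2HSV)
for n,h,pts in(("t",ht,[(267,226),(276,236),(255,235),(250,212),(263,240)]),("s",hs,[(378,224),(377,235),(371,244),(392,230),(392,256)])):
    print(n,[h[y,x].tolist() for x,y in pts])
for n,h,pts in(("s",hs,[(378,174),(377,185),(371,192),(391,180),(390,200)]),):
    print(n,[h[y,x].tolist() for x,y in pts])
rep("mould",S.min(2)>215,(272,185),T.min(2)>190,(381,230),82)
E
```

```text
t [[23, 126, 246], [24, 123, 241], [15, 177, 227], [14, 180, 220], [14, 177, 202]]
s [[9, 80, 115], [9, 85, 105], [14, 53, 154], [9, 98, 99], [9, 97, 97]]
s [[17, 107, 162], [19, 107, 233], [12, 142, 140], [19, 116, 254], [9, 84, 61]]
mould scene [[504.2, -168.7], [594.7, -123.8], [551.5, 31.5], [455.0, 3.8]] top [[499.5, -154.5], [591.3, -129.3], [550.1, 23.6], [457.7, 0.2]]
 centres [526.3 -64.3  82. ] [524.6 -65.   82. ]
  tri [ 499.2 -164.    71.4] 12.8
  tri [ 592.2 -127.    79.1] 5.9
  tri [550.7  27.6  81.8] 8.0
  tri [457.9   2.2  86.5] 3.2
```

```bash
python3 - <<'E'
from m import *
C={n:cam(n) for n in("scene","top")}
s,t=C["scene"],C["top"]
def T(p): return (p[0]/5+215,p[1]/5+190)
def S(p): return (p[0]/5+350,(p[1]-300)/5+150)
def T4(p): return ((p[0]-400)/4+330,p[1]/4+190)
def S4(p): return ((p[0]-400)/4+222,(p[1]-300)/4+152)
def tr(n,a,b): p,e=tri(ray(*s[1:],a),ray(*t[1:],b)); print(n,p.round(1),round(e,1))
for a,b in zip([(107,348),(182,348),(180,392),(105,390)],[(297,210),(219,204),(222,148),(300,152)]): tr("hand",S(a),T(b))
tr("handc",S((143.5,369.5)),T((259.5,178.5)))
col=[(238,122),(328,135),(315,253),(218,245)]
P=np.array([plane(*t[1:],T(p),76) for p in col]);print("collar",P[:,:2].round(1).tolist(),P.mean(0).round(1))
tr("collarcorner frontleft",S((88,478)),T((328,135)))
P=np.array([plane(*t[1:],T(p),66) for p in[(57,75),(370,117),(345,288),(28,247)]]);print("rack",P[:,:2].round(1).tolist(),P.mean(0).round(1))
for a,b in zip([(437,395),(690,318),(745,440),(490,525)],[(775,203),(502,278),(457,112),(725,42)]): tr("mould",S4(a),T4(b))
h=cv2.cvtColor(t[0],cv2.COLOR_BGR2HSV)
m=(h[...,0]>5)&(h[...,0]<32)&(h[...,1]>90)&(h[...,2]>140)
q=quad(m,(255,227)); P=srt(np.array([plane(*t[1:],p,66) for p in q]));print("rackmask",P[:,:2].round(1).tolist(),P.mean(0).round(1))
# collars: paler wood
m=m&(h[...,1]<150)&(h[...,2]>215)
q=quad(m,(270,228)); P=srt(np.array([plane(*t[1:],p,76) for p in q]));print("collarmask",P[:,:2].round(1).tolist(),P.mean(0).round(1))
c=np.array([524.6,-65,82]);a=np.radians(15.1);d=np.array([-np.sin(a),np.cos(a),0])
for k in(62,-62): print("slot",c+k*d,proj(*t[1:],c+k*d),proj(*s[1:],c+k*d))
E
```

```text
hand [516.1 181.5 121.4] 9.2
hand [519.1 216.3 119.8] 10.7
hand [543.2 213.4 119.2] 6.1
hand [540.9 178.4 123.2] 5.0
handc [529.8 197.4 120.8] 7.8
collar [[559.8, 210.6], [553.6, 169.1], [499.6, 174.1], [503.4, 218.3]] [529.1 193.   76. ]
collarcorner frontleft [554.8 172.8  68.8] 5.7
rack [[583.5, 297.4], [563.2, 150.8], [484.2, 161.2], [503.4, 307.4]] [533.6 229.2  66. ]
mould [ 498.4 -152.6   81.6] 7.3
mould [457.2   3.1  79.5] 8.4
mould [550.7  27.6  82. ] 9.2
mould [ 591.  -126.2   81.6] 11.9
rackmask [[485.6, 163.6], [564.1, 153.1], [585.8, 298.5], [504.4, 311.1]] [535.  231.6  66. ]
collarmask [[501.0, 178.7], [553.6, 170.5], [558.4, 212.0], [505.7, 219.7]] [529.7 195.2  76. ]
slot [508.44872046  -5.14069689  82.        ] [[356.93351617 236.2492485 ]] [[291.13598915 173.3265521 ]]
slot [ 540.75127954 -124.85930311   82.        ] [[409.07787807 221.85282776]] [[241.80892    189.25080862]]
```

```bash
cat >> h.py <<'E'
from scipy.spatial.transform import Rotation as R
def goto(P,yaw):
    """tool-frame move (m, 5deg units) to TCP P, tool down, tool y at world angle yaw (deg)"""
    s=robot.sense(); r=R.from_quat(s["eef_rot"]); a=np.radians(yaw)
    y=np.array([np.cos(a),np.sin(a),0]); z=np.array([0,0,-1.]); G=R.from_matrix(np.c_[np.cross(y,z),y,z])
    d=r.inv().apply(np.array(P)-s["position"])/1000; w=np.degrees((r.inv()*G).as_rotvec())/5
    print("t",round(s["time_s"],2),"pos",s["position"].round(1),"d",d.round(4),"turn",w.round(3),"F",s["contact_force"].round(1),"w",round(s["gripper_width"],3),"q",s["qpos"].round(2))
E
python3 -c "
from h import *
goto((529.5,196,190),-7.9)
for n in('scene','top'):
    i,K,T=cam(n); print(n,(-T[:3,:3].T@T[:3,3]).round(),proj(K,T,[[0,0,0]]).round())"
```

```text
t 0.3 pos [ 138.8 -557.8  205.9] d [ 0.5611 -0.6372  0.0164] turn [-5.0000e-03 -5.0000e-03 -1.3626e+01] F [ 0.2  0.4 -0.4] w 1.001 q [-1.53  0.18  1.61  0.    1.35 -0.21]
scene [1149.  -12. 1054.] [[281.  51.]]
top [452.  75. 921.] [[356. 467.]]
```

>>> send_rows(series=[{"hand": 1, "dx": 0.561, "dy": -0.637, "dz": -0.03, "az": -13.62}, {"hand": 1, "dx": 0.561, "dy": -0.637, "dz": -0.03, "az": -13.62}, {"hand": 1, "dx": 0.561, "dy": -0.637, "dz": -0.03, "az": -13.62}, {"hand": 1, "dx": 0.561, "dy": -0.637, "dz": -0.03, "az": -13.62}, {"hand": 1, "dx": 0.561, "dy": -0.637, "dz": -0.03, "az": -13.62}, {"hand": 1, "dx": 0.561, "dy": -0.637, "dz": -0.03, "az": -13.62}, {"hand": 1, "dx": 0.561, "dy": -0.637, "dz": -0.03, "az": -13.62}, {"hand": 1, "dx": 0.561, "dy": -0.637, "dz": -0.03, "az": -13.62}, {"hand": 1, "dx": 0.561, "dy": -0.637, "dz": -0.03, "az": -13.62}, {"hand": 1, "dx": 0.561, "dy": -0.637, "dz": -0.03, "az": -13.62}, {"hand": 1, "dx": 0.561, "dy": -0.637, "dz": -0.03, "az": -13.62}, {"hand": 1, "dx": 0.561, "dy": -0.637, "dz": -0.03, "az": -13.62}, {"hand": 1, "dx": 0.561, "dy": -0.637, "dz": -0.03, "az": -13.62}, {"hand": 1, "dx": 0.561, "dy": -0.637, "dz": -0.03, "az": -13.62}, {"hand": 1, "dx": 0.561, "dy": -0.637, "dz": -0.03, "az": -13.62}, {"hand": 1, "dx": 0.561, "dy": -0.637, "dz": -0.03, "az": -13.62}, {"hand": 1, "dx": 0.561, "dy": -0.637, "dz": -0.03, "az": -13.62}, {"hand": 1, "dx": 0.561, "dy": -0.637, "dz": -0.03, "az": -13.62}, {"hand": 1, "dx": 0.561, "dy": -0.637, "dz": -0.03, "az": -13.62}, {"hand": 1, "dx": 0.561, "dy": -0.637, "dz": -0.03, "az": -13.62}], force=40)

```text
validation failed for argument at $.se...
```

>>> send_rows(series=[{"hand": 1, "dx": 0.561, "dy": -0.637, "dz": -0.03, "ax": 0, "ay": 0, "az": -13.62}, {"hand": 1, "dx": 0.561, "dy": -0.637, "dz": -0.03, "ax": 0, "ay": 0, "az": -13.62}, {"hand": 1, "dx": 0.561, "dy": -0.637, "dz": -0.03, "ax": 0, "ay": 0, "az": -13.62}], force=40)

```text
time_s: 0.65
position: [196.4, -445.8, 210.1]
eef_rot: [0.952, 0.307, 0.0, -0.001]
contact_force: [1.5, -0.5, 0.3]
gripper_width: 1.004
finger_force: 0.0
```

```bash
python3 -c "
from h import *
goto((529.5,196,190),-7.9)"
```

```text
t 0.65 pos [ 196.4 -445.8  210.1] d [ 0.6451 -0.3267  0.0208] turn [-7.000e-03 -1.100e-02 -9.277e+00] F [ 1.5 -0.5  0.3] w 1.004 q [-1.4  -0.02  1.82  0.    1.35 -0.45]
```

>>> send_rows(series=[{"hand": 1, "dx": 0.645, "dy": -0.327, "dz": 0.02, "ax": 0, "ay": 0, "az": -9.28}, {"hand": 1, "dx": 0.645, "dy": -0.327, "dz": 0.02, "ax": 0, "ay": 0, "az": -9.28}, {"hand": 1, "dx": 0.645, "dy": -0.327, "dz": 0.02, "ax": 0, "ay": 0, "az": -9.28}, {"hand": 1, "dx": 0.645, "dy": -0.327, "dz": 0.02, "ax": 0, "ay": 0, "az": -9.28}, {"hand": 1, "dx": 0.645, "dy": -0.327, "dz": 0.02, "ax": 0, "ay": 0, "az": -9.28}, {"hand": 1, "dx": 0.645, "dy": -0.327, "dz": 0.02, "ax": 0, "ay": 0, "az": -9.28}, {"hand": 1, "dx": 0.645, "dy": -0.327, "dz": 0.02, "ax": 0, "ay": 0, "az": -9.28}, {"hand": 1, "dx": 0.645, "dy": -0.327, "dz": 0.02, "ax": 0, "ay": 0, "az": -9.28}, {"hand": 1, "dx": 0.645, "dy": -0.327, "dz": 0.02, "ax": 0, "ay": 0, "az": -9.28}, {"hand": 1, "dx": 0.645, "dy": -0.327, "dz": 0.02, "ax": 0, "ay": 0, "az": -9.28}, {"hand": 1, "dx": 0.645, "dy": -0.327, "dz": 0.02, "ax": 0, "ay": 0, "az": -9.28}, {"hand": 1, "dx": 0.645, "dy": -0.327, "dz": 0.02, "ax": 0, "ay": 0, "az": -9.28}, {"hand": 1, "dx": 0.645, "dy": -0.327, "dz": 0.02, "ax": 0, "ay": 0, "az": -9.28}, {"hand": 1, "dx": 0.645, "dy": -0.327, "dz": 0.02, "ax": 0, "ay": 0, "az": -9.28}, {"hand": 1, "dx": 0.645, "dy": -0.327, "dz": 0.02, "ax": 0, "ay": 0, "az": -9.28}, {"hand": 1, "dx": 0.645, "dy": -0.327, "dz": 0.02, "ax": 0, "ay": 0, "az": -9.28}, {"hand": 1, "dx": 0.645, "dy": -0.327, "dz": 0.02, "ax": 0, "ay": 0, "az": -9.28}, {"hand": 1, "dx": 0.645, "dy": -0.327, "dz": 0.02, "ax": 0, "ay": 0, "az": -9.28}, {"hand": 1, "dx": 0.645, "dy": -0.327, "dz": 0.02, "ax": 0, "ay": 0, "az": -9.28}, {"hand": 1, "dx": 0.645, "dy": -0.327, "dz": 0.02, "ax": 0, "ay": 0, "az": -9.28}])

```text
time_s: 2.32
position: [531.7, 193.9, 190.1]
eef_rot: [0.755, 0.656, -0.001, -0.0]
contact_force: [0.0, -0.9, -0.2]
gripper_width: 0.998
finger_force: 0.0
```

```bash
python3 - <<'E'
from h import *
goto((529.5,196,84),-7.9)
o=[]
for n,(x,y) in(("scene",(330,80)),("top",(190,160))):
    i,K,T=cam(n); P=robot.sense()["position"]; u=proj(K,T,P)[0]; print(n,u.round(1))
    cv2.imwrite(f"pics/{n}1.png",i); o.append(cv2.resize(i[y:y+120,x:x+130],(400,369),interpolation=cv2.INTER_CUBIC))
cv2.imwrite("pics/hover.png",np.hstack(o))
E
```

```text
t 2.32 pos [531.7 193.9 190.1] d [ 0.0019 -0.0023  0.1061] turn [-0.012  0.008 -0.026] F [ 0.  -0.9 -0.2] w 0.998 q [ 0.14  0.18  1.65 -0.    1.32  0.28]
scene [378.6 147.2]
top [262.3 221.2]
```

View pics/hover.png

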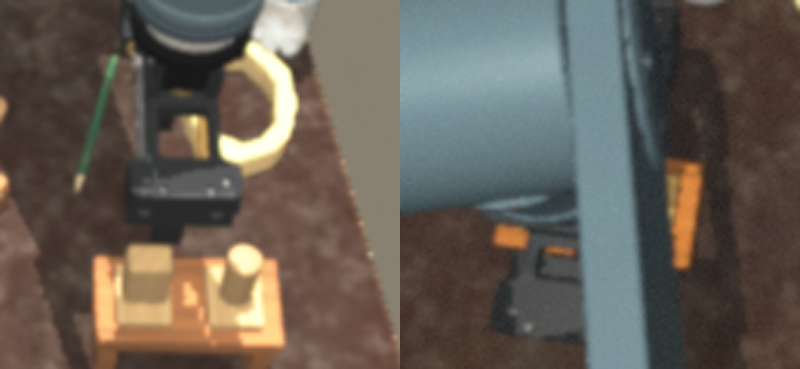

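```bash
python3 - <<'E'
from h import *
s=robot.sense(); r=R.from_quat(s["eef_rot"]); P=s["position"]
i,K,T=cam("scene")
L=np.array([[0,44,0],[0,61,0],[-9,61,0],[9,61,0],[-37,93,-64],[37,93,-64],[-37,93,-120]])
for l in L: 
    w=P+r.apply(l); u=proj(K,T,w)[0]; print(l,w.round(),u.round(1),"crop",((u-[330,80])*3.077).round())
for p in[(529.5,194,126),(529.5,200,126)]: print((proj(K,T,p)[0]-[330,80])*3.077)
E
```

```text
[ 0 44  0] [575. 186. 190.] [379.  163.5] crop [151. 257.]
[ 0 61  0] [592. 184. 190.] [379.2 170. ] crop [152. 277.]
[-9 61  0] [591. 175. 190.] [375.1 169.9] crop [139. 277.]
[ 9 61  0] [593. 193. 190.] [383.4 170.1] crop [164. 277.]
[-37  93 -64] [618. 143. 254.] [364.9 165.1] crop [107. 262.]
[ 37  93 -64] [629. 216. 254.] [401.7 166.2] crop [221. 265.]
[ -37   93 -120] [618. 143. 310.] [367.4 148.6] crop [115. 211.]
[141.00922464 254.81029915]
[148.78484483 254.10973903]
```

```bash
python3 - <<'E'
from h import *
s=robot.sense(); r=R.from_quat(s["eef_rot"]); P=s["position"]; print(P.round(1))
B=[(0,0,0)]+[(a,b,0) for a in(-9,9) for b in(44,61,-44,-61)]+[(a,b,-64) for a in(-37,37) for b in(-93,93)]
W=P+r.apply(np.array(B,float)); o=[]
for n,(x,y) in(("scene",(320,60)),("top",(170,120))):
    i,K,T=cam(n); U=proj(K,T,W); c=cv2.convertScaleAbs(cv2.resize(i[y:y+150,x:x+130],(400,462),interpolation=cv2.INTER_CUBIC),alpha=1.5,beta=25)
    for k,u in enumerate(U): cv2.circle(c,tuple(((u-[x,y])*3.077).astype(int).tolist()),3,[(0,0,255),(0,255,0),(255,255,0)][(k>0)+(k>8)],-1)
    o.append(c)
cv2.imwrite("pics/ov.png",np.hstack(o))
E
```

```text
[531.6 192.2 190.6]
```

View pics/ov.png

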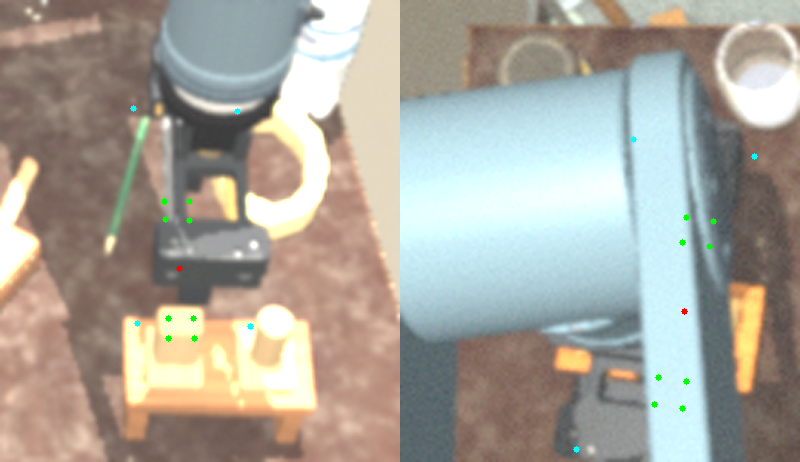

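The overlay shows the gripper over the wedge handle. The scene camera is biased about 2.5 px to the right (finger and mould both), so I trust the top view in y. The wedge is at about (529.5, 194.5), with handle top at about 121–126 mm. The fingers have over 25 mm of clearance, so I descend.

>>> send_rows(series=[{"hand": 1, "dx": 0.002, "dy": -0.002, "dz": 0.035, "ax": 0, "ay": 0, "az": 0}, {"hand": 1, "dx": 0.002, "dy": -0.002, "dz": 0.07, "ax": 0, "ay": 0, "az": 0}, {"hand": 1, "dx": 0.002, "dy": -0.002, "dz": 0.085, "ax": 0, "ay": 0, "az": 0}, {"hand": 1, "dx": 0.002, "dy": -0.002, "dz": 0.095, "ax": 0, "ay": 0, "az": 0}, {"hand": 1, "dx": 0.002, "dy": -0.002, "dz": 0.105, "ax": 0, "ay": 0, "az": 0}, {"hand": 1, "dx": 0.002, "dy": -0.002, "dz": 0.105, "ax": 0, "ay": 0, "az": 0}])

```text
time_s: 3.07
position: [529.7, 195.0, 84.5]
eef_rot: [0.756, 0.655, -0.001, -0.0]
contact_force: [0.5, -0.4, 0.1]
gripper_width: 1.001
finger_force: 0.0
```

```bash
python3 - <<'E'
from h import *
goto((529.5,194.5,84),-7.9)
i,K,T=cam("scene"); cv2.imwrite("pics/g.png",cv2.resize(i[110:230,320:450],(650,600),interpolation=cv2.INTER_CUBIC)); print(proj(K,T,robot.sense()["position"]))
E
```

```text
t 3.07 pos [529.7 195.   84.5] d [-0.0005 -0.0001  0.0005] turn [-0.018  0.006 -0.06 ] F [ 0.5 -0.4  0.1] w 1.001 q [ 0.14  0.3   1.73 -0.    1.12  0.29]
[[374.64118336 172.57864413]]
```

View pics/g.png

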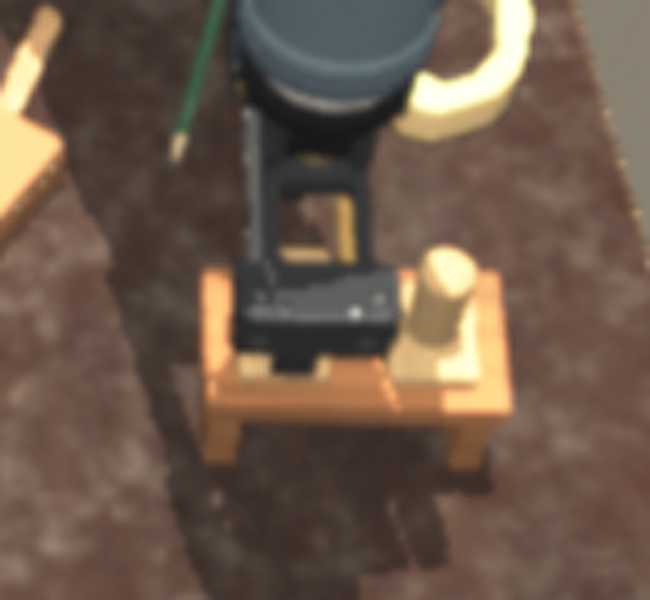

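The front finger (crop column 301) is about 8 mm to the +y side of the collar centre (284), so I shift by −7 mm. Then I close part-way to feel for any offset.

>>> send_rows(series=[{"hand": 1, "dx": -0.007, "dy": 0, "dz": 0, "ax": 0, "ay": 0, "az": 0}, {"hand": 0, "dx": -0.007, "dy": 0, "dz": 0, "ax": 0, "ay": 0, "az": 0}, {"hand": 0, "dx": -0.007, "dy": 0, "dz": 0, "ax": 0, "ay": 0, "az": 0}, {"hand": 0, "dx": -0.007, "dy": 0, "dz": 0, "ax": 0, "ay": 0, "az": 0}, {"hand": 0, "dx": -0.007, "dy": 0, "dz": 0, "ax": 0, "ay": 0, "az": 0}, {"hand": 0, "dx": -0.007, "dy": 0, "dz": 0, "ax": 0, "ay": 0, "az": 0}], force=4)

```text
time_s: 3.62
position: [529.6, 188.8, 86.0]
eef_rot: [0.756, 0.655, 0.0, 0.0]
contact_force: [-0.9, 0.1, 0.4]
gripper_width: 0.643
finger_force: 0.0
```

```bash
python3 -c "
from h import *
goto((529.5,187.5,84),-7.9)"
```

```text
t 3.62 pos [529.6 188.8  86. ] d [-0.0013  0.0001  0.002 ] turn [ 0.007 -0.002 -0.048] F [-0.9  0.1  0.4] w 0.643 q [0.13 0.29 1.74 0.   1.11 0.27]
```

>>> send_rows(series=[{"hand": -0.2, "dx": 0, "dy": 0, "dz": 0, "ax": 0, "ay": 0, "az": 0}, {"hand": -0.2, "dx": 0, "dy": 0, "dz": 0, "ax": 0, "ay": 0, "az": 0}, {"hand": -0.2, "dx": 0, "dy": 0, "dz": 0, "ax": 0, "ay": 0, "az": 0}, {"hand": -0.2, "dx": 0, "dy": 0, "dz": 0, "ax": 0, "ay": 0, "az": 0}])

```text
time_s: 3.95
position: [529.3, 188.8, 85.6]
eef_rot: [0.756, 0.655, 0.0, -0.0]
contact_force: [0.5, -0.4, 0.5]
gripper_width: 0.406
finger_force: 0.0
```

>>> send_rows(series=[{"hand": -1, "dx": 0, "dy": 0, "dz": 0, "ax": 0, "ay": 0, "az": 0}, {"hand": -1, "dx": 0, "dy": 0, "dz": 0, "ax": 0, "ay": 0, "az": 0}, {"hand": -1, "dx": 0, "dy": 0, "dz": 0, "ax": 0, "ay": 0, "az": 0}, {"hand": -1, "dx": 0, "dy": 0, "dz": 0, "ax": 0, "ay": 0, "az": 0}], force=40)

```text
time_s: 4.28
position: [529.3, 188.7, 85.6]
eef_rot: [0.756, 0.655, -0.0, -0.0]
contact_force: [-1.0, 0.1, -0.1]
gripper_width: 0.287
finger_force: 40.0
```

Gripped at 25.3 mm, with no side force. I record the rack pose, TCP (529.3, 188.7, 85.6), and lift.

>>> send_rows(series=[{"hand": -1, "dx": 0, "dy": 0, "dz": -0.02, "ax": 0, "ay": 0, "az": 0}, {"hand": -1, "dx": 0, "dy": 0, "dz": -0.055, "ax": 0, "ay": 0, "az": 0}, {"hand": -1, "dx": 0, "dy": 0, "dz": -0.09, "ax": 0, "ay": 0, "az": 0}, {"hand": -1, "dx": 0, "dy": 0, "dz": -0.105, "ax": 0, "ay": 0, "az": 0}, {"hand": -1, "dx": 0, "dy": 0, "dz": -0.105, "ax": 0, "ay": 0, "az": 0}])

```text
time_s: 4.7
position: [532.2, 189.2, 195.4]
eef_rot: [0.756, 0.655, 0.003, 0.002]
contact_force: [0.6, -0.2, -0.5]
gripper_width: 0.291
finger_force: 40.0
```

```bash
python3 -c "
from h import *
goto((508.4,-7,185),15.1)"
```

```text
t 4.7 pos [532.2 189.2 195.4] d [-0.1976  0.0041  0.01  ] turn [ 0.096 -0.007 -4.648] F [ 0.6 -0.2 -0.5] w 0.291 q [0.13 0.16 1.65 0.   1.32 0.27]
```

>>> send_rows(series=[{"hand": -1, "dx": -0.198, "dy": 0.004, "dz": 0.005, "ax": 0, "ay": 0, "az": -4.65}, {"hand": -1, "dx": -0.198, "dy": 0.004, "dz": 0.005, "ax": 0, "ay": 0, "az": -4.65}, {"hand": -1, "dx": -0.198, "dy": 0.004, "dz": 0.005, "ax": 0, "ay": 0, "az": -4.65}, {"hand": -1, "dx": -0.198, "dy": 0.004, "dz": 0.005, "ax": 0, "ay": 0, "az": -4.65}, {"hand": -1, "dx": -0.198, "dy": 0.004, "dz": 0.005, "ax": 0, "ay": 0, "az": -4.65}, {"hand": -1, "dx": -0.198, "dy": 0.004, "dz": 0.005, "ax": 0, "ay": 0, "az": -4.65}, {"hand": -1, "dx": -0.198, "dy": 0.004, "dz": 0.005, "ax": 0, "ay": 0, "az": -4.65}, {"hand": -1, "dx": -0.198, "dy": 0.004, "dz": 0.005, "ax": 0, "ay": 0, "az": -4.65}])

```text
time_s: 5.37
position: [504.6, -7.6, 184.3]
eef_rot: [0.609, 0.793, -0.0, -0.001]
contact_force: [0.1, -0.9, -1.7]
gripper_width: 0.292
finger_force: 40.0
```

```bash
python3 - <<'E'
from h import *
goto((508.4,-7,172),15.1)
o=[]
P=robot.sense()["position"]
for n,(x,y) in(("scene",(230,110)),("top",(300,170))):
    i,K,T=cam(n); cv2.imwrite(f"pics/{n}2.png",i)
    print(n,"TCP",((proj(K,T,P)[0]-[x,y])*4).round(),"tip",((proj(K,T,P-[0,0,79.6])[0]-[x,y])*4).round())
    o.append(cv2.resize(i[y:y+110,x:x+100],(400,440),interpolation=cv2.INTER_CUBIC))
cv2.imwrite("pics/s1.png",np.hstack(o))
E
```

```text
t 5.37 pos [504.6  -7.6 184.3] d [-0.0005  0.0039  0.0123] turn [-0.017 -0.017 -0.017] F [ 0.1 -0.9 -1.7] w 0.292 q [-0.25  0.05  1.8   0.    1.3  -0.51]
scene TCP [231. 147.] tip [238. 227.]
top TCP [252. 259.] tip [236. 269.]
```

View pics/s1.png

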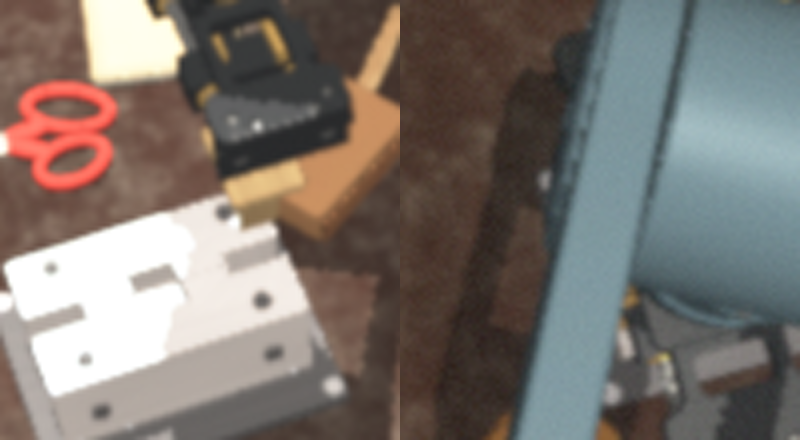

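The wedge blade is visible in the scene crop: tip at (258,227), predicted (238,227). The +y slot is at about (252,253). So bench things sit about 7 mm lower in y than the raw reading: slot at about (508.4, −12). I shift and lower to just above it.

>>> send_rows(series=[{"hand": -1, "dx": -0.005, "dy": 0.0025, "dz": 0.014, "ax": 0, "ay": 0, "az": 0}, {"hand": -1, "dx": -0.005, "dy": 0.0025, "dz": 0.014, "ax": 0, "ay": 0, "az": 0}, {"hand": -1, "dx": -0.005, "dy": 0.0025, "dz": 0.014, "ax": 0, "ay": 0, "az": 0}, {"hand": -1, "dx": -0.005, "dy": 0.0025, "dz": 0.014, "ax": 0, "ay": 0, "az": 0}])

```text
time_s: 5.8
position: [508.9, -10.9, 171.7]
eef_rot: [0.607, 0.794, -0.0, -0.0]
contact_force: [1.0, 0.1, -0.3]
gripper_width: 0.29
finger_force: 40.0
```

```bash
python3 - <<'E'
from h import *
goto((508.4,-12,170),15.1)
P=robot.sense()["position"]; x,y=270,145
i,K,T=cam("scene"); cv2.imwrite("pics/scene3.png",i)
print("tip",((proj(K,T,P-[0,0,79.6])[0]-[x,y])*12).round(),"slot",((proj(K,T,[508.4,-12,82])[0]-[x,y])*12).round())
cv2.imwrite("pics/s2.png",cv2.resize(i[y:y+48,x:x+60],(720,576),interpolation=cv2.INTER_CUBIC))
E
```

```text
t 5.8 pos [508.9 -10.9 171.7] d [-0.0009 -0.0008  0.0017] turn [-0.004 -0.004  0.019] F [ 1.   0.1 -0.3] w 0.29 q [-0.26  0.07  1.81  0.    1.27 -0.52]
tip [223. 317.] slot [220. 343.]
```

View pics/s2.png

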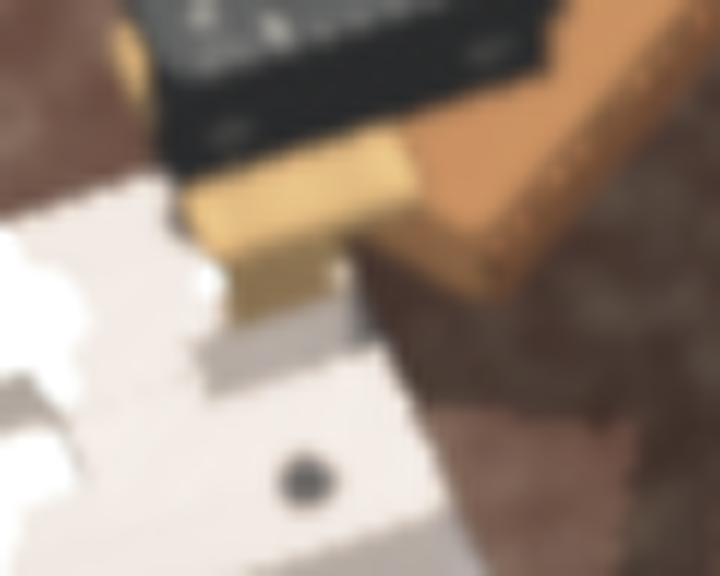

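Blade tip centre is at (284,313). The slot outline runs (195,348), (208,393), (380,345), with its centre at about (287,346). Correcting for camera bias, the slot centre is at about (510,−11), so we are aligned to within 2 mm. I enter to just before contact.

>>> send_rows(series=[{"hand": -1, "dx": 0, "dy": 0.001, "dz": 0.01, "ax": 0, "ay": 0, "az": 0}, {"hand": -1, "dx": 0, "dy": 0.001, "dz": 0.02, "ax": 0, "ay": 0, "az": 0}, {"hand": -1, "dx": 0, "dy": 0.001, "dz": 0.03, "ax": 0, "ay": 0, "az": 0}, {"hand": -1, "dx": 0, "dy": 0.001, "dz": 0.036, "ax": 0, "ay": 0, "az": 0}, {"hand": -1, "dx": 0, "dy": 0.001, "dz": 0.036, "ax": 0, "ay": 0, "az": 0}])

```text
time_s: 6.27
position: [509.4, -11.4, 133.8]
eef_rot: [0.608, 0.794, 0.0, -0.001]
contact_force: [2.4, 0.4, -1.3]
gripper_width: 0.288
finger_force: 40.0
```

>>> send_rows(series=[{"hand": -1, "dx": 0, "dy": 0, "dz": 0.003, "ax": 0, "ay": 0, "az": 0}, {"hand": -1, "dx": 0, "dy": 0, "dz": 0.006, "ax": 0, "ay": 0, "az": 0}, {"hand": -1, "dx": 0, "dy": 0, "dz": 0.008, "ax": 0, "ay": 0, "az": 0}, {"hand": -1, "dx": 0, "dy": 0, "dz": 0.008, "ax": 0, "ay": 0, "az": 0}])

```text
time_s: 6.6
position: [510.7, -12.1, 128.5]
eef_rot: [0.608, 0.794, 0.0, 0.001]
contact_force: [-0.6, -0.1, 3.2]
gripper_width: 0.291
finger_force: 40.0
```

>>> send_rows(series=[{"hand": -1, "dx": 0, "dy": 0, "dz": 0.003, "ax": 0, "ay": 0, "az": 0}, {"hand": -1, "dx": 0, "dy": 0, "dz": 0.006, "ax": 0, "ay": 0, "az": 0}, {"hand": -1, "dx": 0, "dy": 0, "dz": 0.009, "ax": 0, "ay": 0, "az": 0}, {"hand": -1, "dx": 0, "dy": 0, "dz": 0.01, "ax": 0, "ay": 0, "az": 0}, {"hand": -1, "dx": 0, "dy": 0, "dz": 0.01, "ax": 0, "ay": 0, "az": 0}])

```text
time_s: 7.02
position: [511.2, -12.1, 119.0]
eef_rot: [0.608, 0.794, 0.001, 0.001]
contact_force: [0.4, 0.7, 6.4]
gripper_width: 0.287
finger_force: 40.0
```

```bash
python3 -c "
from h import *
goto((510,-11,116.6),15.1)
for k in range(4): cam('scene'); s=robot.sense(); print(s['position'].round(1),s['contact_force'].round(1))"
```

```text
t 7.02 pos [511.2 -12.1 119. ] d [ 0.0014 -0.0008  0.0024] turn [ 0.028  0.016 -0.   ] F [0.4 0.7 6.4] w 0.287 q [-0.26  0.14  1.85  0.    1.16 -0.52]
[511.2 -12.1 119. ] [0.1 0.6 5.8]
[511.2 -12.1 119. ] [0.7 0.6 5.9]
[511.2 -12.1 119.1] [0.8 0.5 5. ]
[511.1 -12.1 119. ] [0.2 0.5 6.4]
```

>>> send_rows(series=[{"hand": -1, "dx": 0, "dy": 0, "dz": -0.01, "ax": 0, "ay": 0, "az": 0}, {"hand": -1, "dx": 0, "dy": 0, "dz": -0.03, "ax": 0, "ay": 0, "az": 0}, {"hand": -1, "dx": 0, "dy": 0, "dz": -0.056, "ax": 0, "ay": 0, "az": 0}, {"hand": -1, "dx": 0, "dy": 0, "dz": -0.06, "ax": 0, "ay": 0, "az": 0}, {"hand": -1, "dx": -0.04, "dy": 0, "dz": -0.06, "ax": 0, "ay": 0, "az": 0}, {"hand": -1, "dx": -0.08, "dy": 0, "dz": -0.06, "ax": 0, "ay": 0, "az": 0}, {"hand": -1, "dx": -0.115, "dy": 0, "dz": -0.06, "ax": 0, "ay": 0, "az": 0}, {"hand": -1, "dx": -0.124, "dy": 0, "dz": -0.06, "ax": 0, "ay": 0, "az": 0}, {"hand": -1, "dx": -0.124, "dy": 0, "dz": -0.06, "ax": 0, "ay": 0, "az": 0}, {"hand": -1, "dx": -0.124, "dy": 0, "dz": -0.06, "ax": 0, "ay": 0, "az": 0}])

```text
time_s: 8.05
position: [541.5, -131.0, 176.8]
eef_rot: [0.609, 0.794, -0.0, -0.001]
contact_force: [1.4, 0.3, -0.5]
gripper_width: 0.291
finger_force: 40.0
```

```bash
python3 - <<'E'
from h import *
goto((542.5,-131,172),15.1)
P=robot.sense()["position"]; x,y=222,145
i,K,T=cam("scene"); cv2.imwrite("pics/scene4.png",i)
print("tip",((proj(K,T,P-[0,0,79.6])[0]-[x,y])*8).round(),"slot",((proj(K,T,[542.5,-131,82])[0]-[x,y])*8).round())
cv2.imwrite("pics/s3.png",cv2.resize(i[y:y+62,x:x+100],(800,496),interpolation=cv2.INTER_CUBIC))
E
```

```text
t 8.05 pos [ 541.5 -131.   176.8] d [-0.0002  0.001   0.0048] turn [-0.015 -0.02  -0.013] F [ 1.4  0.3 -0.5] w 0.291 q [-0.45  0.17  1.68  0.    1.29 -0.71]
tip [130. 331.] slot [138. 361.]
```

View pics/s3.png

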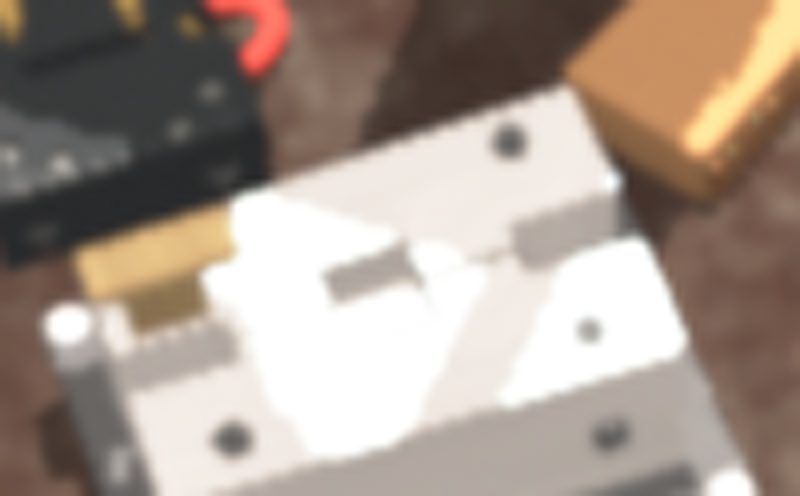

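Blade tip is at (171,325) and the −y slot centre at about (181,358). After bias correction that is aligned within 1–2 mm. The +y slot at (570,230) is visibly wider. I enter and press the −y end to about 50 mm depth.

>>> send_rows(series=[{"hand": -1, "dx": 0, "dy": 0.001, "dz": 0.01, "ax": 0, "ay": 0, "az": 0}, {"hand": -1, "dx": 0, "dy": 0.001, "dz": 0.02, "ax": 0, "ay": 0, "az": 0}, {"hand": -1, "dx": 0, "dy": 0.001, "dz": 0.03, "ax": 0, "ay": 0, "az": 0}, {"hand": -1, "dx": 0, "dy": 0.001, "dz": 0.04, "ax": 0, "ay": 0, "az": 0}, {"hand": -1, "dx": 0, "dy": 0.001, "dz": 0.044, "ax": 0, "ay": 0, "az": 0}, {"hand": -1, "dx": 0, "dy": 0.001, "dz": 0.048, "ax": 0, "ay": 0, "az": 0}, {"hand": -1, "dx": 0, "dy": 0.001, "dz": 0.052, "ax": 0, "ay": 0, "az": 0}, {"hand": -1, "dx": 0, "dy": 0.001, "dz": 0.052, "ax": 0, "ay": 0, "az": 0}])

```text
time_s: 8.77
position: [543.7, -131.2, 125.8]
eef_rot: [0.608, 0.794, 0.0, 0.0]
contact_force: [0.4, 0.8, 1.9]
gripper_width: 0.288
finger_force: 40.0
```

Pressing normally, so I go on to about 50 mm depth (TCP ≈ 112).

>>> send_rows(series=[{"hand": -1, "dx": 0, "dy": 0, "dz": 0.004, "ax": 0, "ay": 0, "az": 0}, {"hand": -1, "dx": 0, "dy": 0, "dz": 0.008, "ax": 0, "ay": 0, "az": 0}, {"hand": -1, "dx": 0, "dy": 0, "dz": 0.012, "ax": 0, "ay": 0, "az": 0}, {"hand": -1, "dx": 0, "dy": 0, "dz": 0.014, "ax": 0, "ay": 0, "az": 0}, {"hand": -1, "dx": 0, "dy": 0, "dz": 0.014, "ax": 0, "ay": 0, "az": 0}])

```text
time_s: 9.18
position: [544.5, -131.9, 112.9]
eef_rot: [0.608, 0.794, 0.0, 0.002]
contact_force: [0.4, 0.8, 5.3]
gripper_width: 0.288
finger_force: 40.0
```

```bash
python3 - <<'E'
from h import *
goto((543.5,-131,111.6),15.1)
i,K,T=cam("scene"); cv2.imwrite("pics/scene5.png",i)
E
```

```text
t 9.18 pos [ 544.5 -131.9  112.9] d [ 0.0011 -0.0008  0.0013] turn [0.028 0.025 0.001] F [0.4 0.8 5.3] w 0.288 q [-0.45  0.25  1.73 -0.    1.16 -0.71]
```

>>> send_rows(series=[{"hand": -1, "dx": 0, "dy": 0, "dz": -0.01, "ax": 0, "ay": 0, "az": 0}, {"hand": -1, "dx": 0, "dy": 0, "dz": -0.035, "ax": 0, "ay": 0, "az": 0}, {"hand": -1, "dx": 0, "dy": 0, "dz": -0.06, "ax": 0, "ay": 0, "az": 0}, {"hand": -1, "dx": 0, "dy": 0, "dz": -0.064, "ax": 0, "ay": 0, "az": 0}, {"hand": -1, "dx": 0.04, "dy": 0, "dz": -0.064, "ax": 0, "ay": 0, "az": 0}, {"hand": -1, "dx": 0.08, "dy": 0, "dz": -0.064, "ax": 0, "ay": 0, "az": 0}, {"hand": -1, "dx": 0.115, "dy": 0, "dz": -0.064, "ax": 0, "ay": 0, "az": 0}, {"hand": -1, "dx": 0.124, "dy": 0, "dz": -0.064, "ax": 0, "ay": 0, "az": 0}, {"hand": -1, "dx": 0.124, "dy": 0, "dz": -0.064, "ax": 0, "ay": 0, "az": 0}, {"hand": -1, "dx": 0.124, "dy": 0, "dz": -0.064, "ax": 0, "ay": 0, "az": 0}])

```text
time_s: 10.07
position: [510.9, -11.7, 175.5]
eef_rot: [0.607, 0.794, -0.0, 0.0]
contact_force: [0.2, -0.1, -1.1]
gripper_width: 0.285
finger_force: 40.0
```

```bash
python3 - <<'E'
from h import *
goto((511,-12,104),15.1)
i,K,T=cam("scene"); cv2.imwrite("pics/scene6.png",i)
E
```

```text
t 10.07 pos [510.9 -11.7 175.5] d [-0.0003 -0.      0.0715] turn [-0.002  0.009  0.018] F [ 0.2 -0.1 -1.1] w 0.285 q [-0.25  0.07  1.8  -0.    1.28 -0.52]
```

>>> send_rows(series=[{"hand": -1, "dx": 0, "dy": 0, "dz": 0.012, "ax": 0, "ay": 0, "az": 0}, {"hand": -1, "dx": 0, "dy": 0, "dz": 0.024, "ax": 0, "ay": 0, "az": 0}, {"hand": -1, "dx": 0, "dy": 0, "dz": 0.036, "ax": 0, "ay": 0, "az": 0}, {"hand": -1, "dx": 0, "dy": 0, "dz": 0.046, "ax": 0, "ay": 0, "az": 0}, {"hand": -1, "dx": 0, "dy": 0, "dz": 0.052, "ax": 0, "ay": 0, "az": 0}, {"hand": -1, "dx": 0, "dy": 0, "dz": 0.056, "ax": 0, "ay": 0, "az": 0}, {"hand": -1, "dx": 0, "dy": 0, "dz": 0.06, "ax": 0, "ay": 0, "az": 0}, {"hand": -1, "dx": 0, "dy": 0, "dz": 0.064, "ax": 0, "ay": 0, "az": 0}, {"hand": -1, "dx": 0, "dy": 0, "dz": 0.067, "ax": 0, "ay": 0, "az": 0}, {"hand": -1, "dx": 0, "dy": 0, "dz": 0.07, "ax": 0, "ay": 0, "az": 0}, {"hand": -1, "dx": 0, "dy": 0, "dz": 0.07, "ax": 0, "ay": 0, "az": 0}])

```text
time_s: 11.03
position: [512.3, -12.0, 106.7]
eef_rot: [0.608, 0.794, 0.001, 0.001]
contact_force: [1.1, 0.9, 3.5]
gripper_width: 0.289
finger_force: 40.0
```

>>> send_rows(series=[{"hand": -1, "dx": 0, "dy": 0, "dz": 0.002, "ax": 0, "ay": 0, "az": 0}, {"hand": -1, "dx": 0, "dy": 0, "dz": 0.003, "ax": 0, "ay": 0, "az": 0}, {"hand": -1, "dx": 0, "dy": 0, "dz": 0.004, "ax": 0, "ay": 0, "az": 0}, {"hand": -1, "dx": 0, "dy": 0, "dz": 0.004, "ax": 0, "ay": 0, "az": 0}])

```text
time_s: 11.37
position: [512.5, -12.1, 103.2]
eef_rot: [0.608, 0.794, 0.001, 0.002]
contact_force: [0.0, 0.1, 6.2]
gripper_width: 0.291
finger_force: 40.0
```

>>> send_rows(series=[{"hand": -1, "dx": 0, "dy": 0, "dz": -0.01, "ax": 0, "ay": 0, "az": 0}, {"hand": -1, "dx": 0, "dy": 0, "dz": -0.035, "ax": 0, "ay": 0, "az": 0}, {"hand": -1, "dx": 0, "dy": 0, "dz": -0.065, "ax": 0, "ay": 0, "az": 0}, {"hand": -1, "dx": 0, "dy": 0, "dz": -0.074, "ax": 0, "ay": 0, "az": 0}, {"hand": -1, "dx": -0.04, "dy": 0, "dz": -0.074, "ax": 0, "ay": 0, "az": 0}, {"hand": -1, "dx": -0.08, "dy": 0, "dz": -0.074, "ax": 0, "ay": 0, "az": 0}, {"hand": -1, "dx": -0.115, "dy": 0, "dz": -0.074, "ax": 0, "ay": 0, "az": 0}, {"hand": -1, "dx": -0.124, "dy": 0, "dz": -0.074, "ax": 0, "ay": 0, "az": 0}, {"hand": -1, "dx": -0.124, "dy": 0, "dz": -0.074, "ax": 0, "ay": 0, "az": 0}, {"hand": -1, "dx": -0.124, "dy": 0, "dz": -0.074, "ax": 0, "ay": 0, "az": 0}])

```text
time_s: 12.2
position: [542.5, -130.9, 174.8]
eef_rot: [0.609, 0.794, 0.0, -0.001]
contact_force: [0.3, -1.1, -1.1]
gripper_width: 0.288
finger_force: 40.0
```

```bash
python3 - <<'E'
from h import *
goto((543.5,-131,103),15.1)
i,K,T=cam("scene"); cv2.imwrite("pics/scene7.png",i)
E
```

```text
t 12.2 pos [ 542.5 -130.9  174.8] d [-0.0005  0.001   0.0718] turn [-0.015 -0.02  -0.014] F [ 0.3 -1.1 -1.1] w 0.288 q [-0.45  0.17  1.68  0.    1.29 -0.71]
```

>>> send_rows(series=[{"hand": -1, "dx": 0, "dy": 0.001, "dz": 0.012, "ax": 0, "ay": 0, "az": 0}, {"hand": -1, "dx": 0, "dy": 0.001, "dz": 0.024, "ax": 0, "ay": 0, "az": 0}, {"hand": -1, "dx": 0, "dy": 0.001, "dz": 0.036, "ax": 0, "ay": 0, "az": 0}, {"hand": -1, "dx": 0, "dy": 0.001, "dz": 0.048, "ax": 0, "ay": 0, "az": 0}, {"hand": -1, "dx": 0, "dy": 0.001, "dz": 0.056, "ax": 0, "ay": 0, "az": 0}, {"hand": -1, "dx": 0, "dy": 0.001, "dz": 0.06, "ax": 0, "ay": 0, "az": 0}, {"hand": -1, "dx": 0, "dy": 0.001, "dz": 0.064, "ax": 0, "ay": 0, "az": 0}, {"hand": -1, "dx": 0, "dy": 0.001, "dz": 0.067, "ax": 0, "ay": 0, "az": 0}, {"hand": -1, "dx": 0, "dy": 0.001, "dz": 0.07, "ax": 0, "ay": 0, "az": 0}, {"hand": -1, "dx": 0, "dy": 0.001, "dz": 0.073, "ax": 0, "ay": 0, "az": 0}, {"hand": -1, "dx": 0, "dy": 0.001, "dz": 0.074, "ax": 0, "ay": 0, "az": 0}, {"hand": -1, "dx": 0, "dy": 0.001, "dz": 0.074, "ax": 0, "ay": 0, "az": 0}])

```text
time_s: 13.25
position: [545.4, -131.7, 103.3]
eef_rot: [0.608, 0.794, 0.0, 0.001]
contact_force: [-0.8, 0.6, 7.5]
gripper_width: 0.288
finger_force: 40.0
```

Both ends have been pressed to about 58 mm. I lift and head back over the rack, checking the opening on the way.

>>> send_rows(series=[{"hand": -1, "dx": 0, "dy": 0, "dz": -0.01, "ax": 0, "ay": 0, "az": 0}, {"hand": -1, "dx": 0, "dy": 0, "dz": -0.035, "ax": 0, "ay": 0, "az": 0}, {"hand": -1, "dx": 0, "dy": 0, "dz": -0.07, "ax": 0, "ay": 0, "az": 0}, {"hand": -1, "dx": 0, "dy": 0, "dz": -0.1, "ax": 0, "ay": 0, "az": 0}, {"hand": -1, "dx": 0, "dy": 0, "dz": -0.1, "ax": 0, "ay": 0, "az": 0}])

```text
time_s: 13.67
position: [547.6, -132.6, 209.2]
eef_rot: [0.608, 0.794, 0.001, 0.005]
contact_force: [0.8, -0.9, -0.3]
gripper_width: 0.287
finger_force: 40.0
```

```bash
python3 - <<'E'
from h import *
goto((529.5,188.7,198),-7.9)
E
```

```text
t 13.67 pos [ 547.6 -132.6  209.2] d [0.315  0.0662 0.0094] turn [0.11  0.066 4.602] F [ 0.8 -0.9 -0.3] w 0.287 q [-0.45  0.14  1.64 -0.    1.34 -0.71]
```

>>> send_rows(series=[{"hand": -1, "dx": 0.315, "dy": 0.066, "dz": 0, "ax": 0, "ay": 0, "az": 4.6}, {"hand": -1, "dx": 0.315, "dy": 0.066, "dz": 0, "ax": 0, "ay": 0, "az": 4.6}, {"hand": -1, "dx": 0.315, "dy": 0.066, "dz": 0, "ax": 0, "ay": 0, "az": 4.6}, {"hand": -1, "dx": 0.315, "dy": 0.066, "dz": 0, "ax": 0, "ay": 0, "az": 4.6}, {"hand": -1, "dx": 0.315, "dy": 0.066, "dz": 0, "ax": 0, "ay": 0, "az": 4.6}, {"hand": -1, "dx": 0.315, "dy": 0.066, "dz": 0, "ax": 0, "ay": 0, "az": 4.6}, {"hand": -1, "dx": 0.315, "dy": 0.066, "dz": 0, "ax": 0, "ay": 0, "az": 4.6}, {"hand": -1, "dx": 0.315, "dy": 0.066, "dz": 0, "ax": 0, "ay": 0, "az": 4.6}, {"hand": -1, "dx": 0.315, "dy": 0.066, "dz": 0, "ax": 0, "ay": 0, "az": 4.6}, {"hand": -1, "dx": 0.315, "dy": 0.066, "dz": 0, "ax": 0, "ay": 0, "az": 4.6}, {"hand": -1, "dx": 0.315, "dy": 0.066, "dz": 0, "ax": 0, "ay": 0, "az": 4.6}, {"hand": -1, "dx": 0.315, "dy": 0.066, "dz": 0, "ax": 0, "ay": 0, "az": 4.6}])

```text
time_s: 14.67
position: [525.9, 189.1, 201.4]
eef_rot: [0.755, 0.656, -0.0, 0.0]
contact_force: [0.6, -0.5, -1.0]
gripper_width: 0.289
finger_force: 40.0
```

```bash
python3 - <<'E'
from h import *
goto((529.3,188.7,85.6),-7.9)
i,K,T=cam("scene"); cv2.imwrite("pics/scene8.png",i); j,_,_=cam("top"); cv2.imwrite("pics/top8.png",j)
f=lambda im,x,y,w,h,W,H: cv2.resize(im[y:y+h,x:x+w],(W,H),interpolation=cv2.INTER_CUBIC)
a=np.hstack([f(i,222,150,100,75,400,300),f(j,330,190,100,75,400,300)])
b=np.hstack([f(i,330,100,120,90,400,300),f(j,215,175,120,90,400,300)])
cv2.imwrite("pics/fin.png",np.vstack([a,b]))
P=robot.sense()["position"]; print("tip crop",((proj(K,T,P-[0,0,79.6])[0]-[330,100])*3.333).round())
E
```

```text
t 14.67 pos [525.9 189.1 201.4] d [0.0002 0.0035 0.1158] turn [-0.005  0.007 -0.014] F [ 0.6 -0.5 -1. ] w 0.289 q [ 0.13  0.15  1.65 -0.    1.34  0.27]
tip crop [144. 209.]
```

View pics/fin.png

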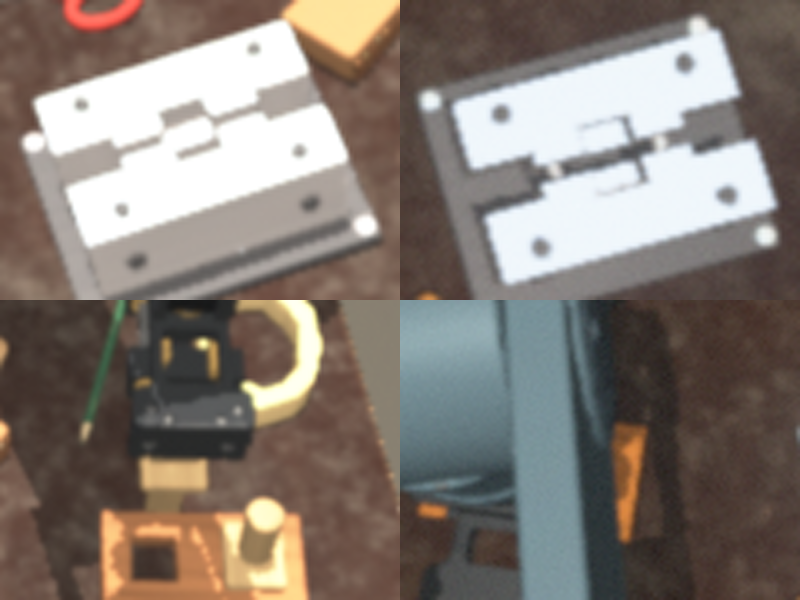

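The seam is open evenly along its length, seen in the top crop from (555,170) to (660,143). The wedge hangs above its empty slot at (155,560). Next I check the opening numerically.

```bash
python3 - <<'E'
from h import *
i,K,T=cam("top")
a=np.radians(15.1); n=np.array([np.cos(a),np.sin(a)]); d=np.array([-np.sin(a),np.cos(a)])
def span(img):
    g=cv2.GaussianBlur(img.min(2),(3,3),0).astype(np.float32); c=np.array([524.6,-65.]); out=[]
    for y in(-74,-66,-58,-50,50,58,66,74):
        x=np.arange(-75,75,.25); p=np.c_[c+np.outer(x,n)+y*d,np.full(len(x),82)]
        u=proj(K,T,p).astype(np.float32); v=cv2.remap(g,u[:,:1],u[:,1:],cv2.INTER_LINEAR).ravel()
        k=np.where(v>160)[0]; out.append(x[k[-1]]-x[k[0]])
    return np.array(out)
A=span(cv2.imread("pics/top0.png"));B=span(i); print(A.round(1),B.round(1),(B-A).round(1))
goto((529.3,188.7,85.6),-7.9)
E
```

```text
[130.  133.5  99.   98.5  99.2  98.5  98.8  99.2] [128.8 132.8 109.  108.2 109.  108.5 108.8 109.2] [-1.2 -0.8 10.   9.8  9.8 10.  10.  10. ]
t 14.82 pos [526.1 188.9 201.6] d [0.0002 0.0032 0.116 ] turn [-0.002  0.003 -0.024] F [-0.8  0.  -1.1] w 0.289 q [ 0.13  0.15  1.65 -0.    1.34  0.27]
```

The span grew about 9.7–10 mm at both ends, which is only just over 9. Time is ample (15 of 70 s), so I'll press both ends down nearer to the collar for margin.

>>> send_rows(series=[{"hand": -1, "dx": -0.201, "dy": 0.013, "dz": 0, "ax": 0, "ay": 0, "az": -4.6}, {"hand": -1, "dx": -0.201, "dy": 0.013, "dz": 0, "ax": 0, "ay": 0, "az": -4.6}, {"hand": -1, "dx": -0.201, "dy": 0.013, "dz": 0.02, "ax": 0, "ay": 0, "az": -4.6}, {"hand": -1, "dx": -0.201, "dy": 0.013, "dz": 0.02, "ax": 0, "ay": 0, "az": -4.6}, {"hand": -1, "dx": -0.201, "dy": 0.013, "dz": 0.02, "ax": 0, "ay": 0, "az": -4.6}, {"hand": -1, "dx": -0.201, "dy": 0.013, "dz": 0.02, "ax": 0, "ay": 0, "az": -4.6}, {"hand": -1, "dx": -0.201, "dy": 0.013, "dz": 0.02, "ax": 0, "ay": 0, "az": -4.6}, {"hand": -1, "dx": -0.201, "dy": 0.013, "dz": 0.02, "ax": 0, "ay": 0, "az": -4.6}, {"hand": -1, "dx": -0.201, "dy": 0.013, "dz": 0.02, "ax": 0, "ay": 0, "az": -4.6}])

```text
time_s: 15.57
position: [511.3, -9.7, 181.9]
eef_rot: [0.608, 0.794, 0.0, 0.0]
contact_force: [0.5, -0.1, -1.7]
gripper_width: 0.288
finger_force: 40.0
```

```bash
python3 - <<'E'
from h import *
goto((511.5,-12,99),15.1)
E
```

```text
t 15.57 pos [511.3  -9.7 181.9] d [-0.0023 -0.0005  0.0829] turn [ 0.007 -0.004  0.001] F [ 0.5 -0.1 -1.7] w 0.288 q [-0.25  0.06  1.79  0.    1.29 -0.52]
```

>>> send_rows(series=[{"hand": -1, "dx": -0.002, "dy": 0, "dz": 0.015, "ax": 0, "ay": 0, "az": 0}, {"hand": -1, "dx": -0.002, "dy": 0, "dz": 0.03, "ax": 0, "ay": 0, "az": 0}, {"hand": -1, "dx": -0.002, "dy": 0, "dz": 0.045, "ax": 0, "ay": 0, "az": 0}, {"hand": -1, "dx": -0.002, "dy": 0, "dz": 0.06, "ax": 0, "ay": 0, "az": 0}, {"hand": -1, "dx": -0.002, "dy": 0, "dz": 0.07, "ax": 0, "ay": 0, "az": 0}, {"hand": -1, "dx": -0.002, "dy": 0, "dz": 0.074, "ax": 0, "ay": 0, "az": 0}, {"hand": -1, "dx": -0.002, "dy": 0, "dz": 0.077, "ax": 0, "ay": 0, "az": 0}, {"hand": -1, "dx": -0.002, "dy": 0, "dz": 0.08, "ax": 0, "ay": 0, "az": 0}, {"hand": -1, "dx": -0.002, "dy": 0, "dz": 0.082, "ax": 0, "ay": 0, "az": 0}, {"hand": -1, "dx": -0.002, "dy": 0, "dz": 0.082, "ax": 0, "ay": 0, "az": 0}])

```text
time_s: 16.4
position: [512.5, -12.4, 101.6]
eef_rot: [0.608, 0.794, 0.0, 0.001]
contact_force: [-2.7, 1.6, 7.2]
gripper_width: 0.287
finger_force: 40.0
```

>>> send_rows(series=[{"hand": -1, "dx": 0, "dy": 0, "dz": 0.001, "ax": 0, "ay": 0, "az": 0}, {"hand": -1, "dx": 0, "dy": 0, "dz": 0.002, "ax": 0, "ay": 0, "az": 0}, {"hand": -1, "dx": 0, "dy": 0, "dz": 0.003, "ax": 0, "ay": 0, "az": 0}, {"hand": -1, "dx": 0, "dy": 0, "dz": 0.003, "ax": 0, "ay": 0, "az": 0}])

```text
time_s: 16.73
position: [512.8, -12.6, 101.4]
eef_rot: [0.608, 0.794, 0.0, 0.001]
contact_force: [-12.7, 1.9, 30.4]
gripper_width: 0.287
finger_force: 40.1
```

Force rose to 30 N, so the collar is down at TCP z ≈ 101.4. Now the −y end the same way.

>>> send_rows(series=[{"hand": -1, "dx": 0, "dy": 0, "dz": -0.01, "ax": 0, "ay": 0, "az": 0}, {"hand": -1, "dx": 0, "dy": 0, "dz": -0.035, "ax": 0, "ay": 0, "az": 0}, {"hand": -1, "dx": 0, "dy": 0, "dz": -0.065, "ax": 0, "ay": 0, "az": 0}, {"hand": -1, "dx": 0, "dy": 0, "dz": -0.077, "ax": 0, "ay": 0, "az": 0}, {"hand": -1, "dx": -0.04, "dy": 0, "dz": -0.077, "ax": 0, "ay": 0, "az": 0}, {"hand": -1, "dx": -0.08, "dy": 0, "dz": -0.077, "ax": 0, "ay": 0, "az": 0}, {"hand": -1, "dx": -0.115, "dy": 0, "dz": -0.077, "ax": 0, "ay": 0, "az": 0}, {"hand": -1, "dx": -0.123, "dy": 0, "dz": -0.077, "ax": 0, "ay": 0, "az": 0}, {"hand": -1, "dx": -0.123, "dy": 0, "dz": -0.077, "ax": 0, "ay": 0, "az": 0}, {"hand": -1, "dx": -0.123, "dy": 0, "dz": -0.077, "ax": 0, "ay": 0, "az": 0}])

```text
time_s: 17.57
position: [543.2, -130.9, 173.1]
eef_rot: [0.609, 0.794, 0.0, -0.001]
contact_force: [0.0, -0.3, 0.1]
gripper_width: 0.287
finger_force: 40.0
```

```bash
python3 - <<'E'
from h import *
goto((543.8,-131,101.8),15.1)
E
```

```text
t 17.57 pos [ 543.2 -130.9  173.1] d [-0.0003  0.0007  0.0713] turn [-0.009 -0.014 -0.013] F [ 0.  -0.3  0.1] w 0.287 q [-0.45  0.18  1.68  0.    1.29 -0.71]
```

>>> send_rows(series=[{"hand": -1, "dx": 0, "dy": 0.0005, "dz": 0.015, "ax": 0, "ay": 0, "az": 0}, {"hand": -1, "dx": 0, "dy": 0.0005, "dz": 0.03, "ax": 0, "ay": 0, "az": 0}, {"hand": -1, "dx": 0, "dy": 0.0005, "dz": 0.045, "ax": 0, "ay": 0, "az": 0}, {"hand": -1, "dx": 0, "dy": 0.0005, "dz": 0.055, "ax": 0, "ay": 0, "az": 0}, {"hand": -1, "dx": 0, "dy": 0.0005, "dz": 0.062, "ax": 0, "ay": 0, "az": 0}, {"hand": -1, "dx": 0, "dy": 0.0005, "dz": 0.066, "ax": 0, "ay": 0, "az": 0}, {"hand": -1, "dx": 0, "dy": 0.0005, "dz": 0.069, "ax": 0, "ay": 0, "az": 0}, {"hand": -1, "dx": 0, "dy": 0.0005, "dz": 0.072, "ax": 0, "ay": 0, "az": 0}, {"hand": -1, "dx": 0, "dy": 0.0005, "dz": 0.073, "ax": 0, "ay": 0, "az": 0}, {"hand": -1, "dx": 0, "dy": 0.0005, "dz": 0.074, "ax": 0, "ay": 0, "az": 0}, {"hand": -1, "dx": 0, "dy": 0.0005, "dz": 0.074, "ax": 0, "ay": 0, "az": 0}])

```text
time_s: 18.48
position: [545.2, -131.7, 101.8]
eef_rot: [0.608, 0.794, 0.0, 0.001]
contact_force: [-2.6, 1.0, 8.9]
gripper_width: 0.287
finger_force: 40.0
```

>>> send_rows(series=[{"hand": -1, "dx": 0, "dy": 0, "dz": -0.01, "ax": 0, "ay": 0, "az": 0}, {"hand": -1, "dx": 0, "dy": 0, "dz": -0.035, "ax": 0, "ay": 0, "az": 0}, {"hand": -1, "dx": 0, "dy": 0, "dz": -0.07, "ax": 0, "ay": 0, "az": 0}, {"hand": -1, "dx": 0, "dy": 0, "dz": -0.1, "ax": 0, "ay": 0, "az": 0}, {"hand": -1, "dx": 0, "dy": 0, "dz": -0.1, "ax": 0, "ay": 0, "az": 0}, {"hand": -1, "dx": 0, "dy": 0, "dz": -0.1, "ax": 0, "ay": 0, "az": 0}, {"hand": -1, "dx": 0, "dy": 0, "dz": -0.1, "ax": 0, "ay": 0, "az": 0}])

```text
time_s: 19.07
position: [543.6, -130.9, 199.3]
eef_rot: [0.608, 0.794, -0.0, -0.0]
contact_force: [-0.2, -0.1, -0.8]
gripper_width: 0.288
finger_force: 40.0
```

```bash
python3 - <<'E'
from h import *
goto((529.3,188.7,200),-7.9)
E
```

```text
t 19.07 pos [ 543.6 -130.9  199.3] d [ 0.3123  0.0694 -0.0006] turn [-7.0e-03 -2.0e-03  4.6e+00] F [-0.2 -0.1 -0.8] w 0.288 q [-0.45  0.15  1.65 -0.    1.34 -0.71]
```

>>> send_rows(series=[{"hand": -1, "dx": 0.312, "dy": 0.069, "dz": 0, "ax": 0, "ay": 0, "az": 4.6}, {"hand": -1, "dx": 0.312, "dy": 0.069, "dz": 0, "ax": 0, "ay": 0, "az": 4.6}, {"hand": -1, "dx": 0.312, "dy": 0.069, "dz": 0, "ax": 0, "ay": 0, "az": 4.6}, {"hand": -1, "dx": 0.312, "dy": 0.069, "dz": 0, "ax": 0, "ay": 0, "az": 4.6}, {"hand": -1, "dx": 0.312, "dy": 0.069, "dz": 0, "ax": 0, "ay": 0, "az": 4.6}, {"hand": -1, "dx": 0.312, "dy": 0.069, "dz": 0, "ax": 0, "ay": 0, "az": 4.6}, {"hand": -1, "dx": 0.312, "dy": 0.069, "dz": 0, "ax": 0, "ay": 0, "az": 4.6}, {"hand": -1, "dx": 0.312, "dy": 0.069, "dz": 0, "ax": 0, "ay": 0, "az": 4.6}, {"hand": -1, "dx": 0.312, "dy": 0.069, "dz": 0, "ax": 0, "ay": 0, "az": 4.6}, {"hand": -1, "dx": 0.312, "dy": 0.069, "dz": 0, "ax": 0, "ay": 0, "az": 4.6}, {"hand": -1, "dx": 0.312, "dy": 0.069, "dz": 0, "ax": 0, "ay": 0, "az": 4.6}, {"hand": -1, "dx": 0.312, "dy": 0.069, "dz": 0, "ax": 0, "ay": 0, "az": 4.6}, {"hand": -1, "dx": 0.312, "dy": 0.069, "dz": 0, "ax": 0, "ay": 0, "az": 4.6}])

```text
time_s: 20.15
position: [529.4, 186.6, 199.1]
eef_rot: [0.755, 0.656, -0.001, -0.0]
contact_force: [0.8, -0.9, -0.8]
gripper_width: 0.286
finger_force: 40.0
```

```bash
cat > span.py <<'E'
from h import *
i,K,T=cam("top"); cv2.imwrite("pics/top9.png",i)
a=np.radians(15.1); n=np.array([np.cos(a),np.sin(a)]); d=np.array([-np.sin(a),np.cos(a)])
def span(img):
    g=cv2.GaussianBlur(img.min(2),(3,3),0).astype(np.float32); c=np.array([524.6,-65.]); out=[]
    for y in(-60,-56,-52,52,56,60,70,74):
        x=np.arange(-70,70,.25); p=np.c_[c+np.outer(x,n)+y*d,np.full(len(x),82)]
        u=proj(K,T,p).astype(np.float32); v=cv2.remap(g,u[:,:1],u[:,1:],cv2.INTER_LINEAR).ravel()
        k=np.where(v>160)[0]; out.append(x[k[-1]]-x[k[0]])
    return np.array(out)
A=span(cv2.imread("pics/top0.png"));B=span(i); print("open",((B-A)*96/99).round(1))
E
python3 - <<'E'
import span
from h import *
goto((529.3,188.7,85.6),-7.9)
E
```

```text
open [10.4 10.2  9.9  9.5  9.7 10.4 10.2 10.2]
t 20.2 pos [529.6 186.7 199.3] d [ 0.002  -0.0005  0.1137] turn [-0.007  0.004 -0.023] F [-0.5  0.3 -0.6] w 0.291 q [ 0.13  0.16  1.65 -0.    1.34  0.27]
```

Opening is about 10.2 mm at both ends by camera, with the collar down on both. Now I lower the wedge into its slot.

>>> send_rows(series=[{"hand": -1, "dx": 0.002, "dy": 0, "dz": 0.02, "ax": 0, "ay": 0, "az": 0}, {"hand": -1, "dx": 0.002, "dy": 0, "dz": 0.04, "ax": 0, "ay": 0, "az": 0}, {"hand": -1, "dx": 0.002, "dy": 0, "dz": 0.055, "ax": 0, "ay": 0, "az": 0}, {"hand": -1, "dx": 0.002, "dy": 0, "dz": 0.065, "ax": 0, "ay": 0, "az": 0}, {"hand": -1, "dx": 0.002, "dy": 0, "dz": 0.075, "ax": 0, "ay": 0, "az": 0}, {"hand": -1, "dx": 0.002, "dy": 0, "dz": 0.075, "ax": 0, "ay": 0, "az": 0}])

```text
time_s: 20.7
position: [528.7, 189.3, 122.7]
eef_rot: [0.754, 0.656, -0.001, -0.001]
contact_force: [-0.2, 0.5, -1.4]
gripper_width: 0.287
finger_force: 40.0
```

>>> send_rows(series=[{"hand": -1, "dx": 0, "dy": 0, "dz": 0.01, "ax": 0, "ay": 0, "az": 0}, {"hand": -1, "dx": 0, "dy": 0, "dz": 0.02, "ax": 0, "ay": 0, "az": 0}, {"hand": -1, "dx": 0, "dy": 0, "dz": 0.028, "ax": 0, "ay": 0, "az": 0}, {"hand": -1, "dx": 0, "dy": 0, "dz": 0.033, "ax": 0, "ay": 0, "az": 0}, {"hand": -1, "dx": 0, "dy": 0, "dz": 0.036, "ax": 0, "ay": 0, "az": 0}, {"hand": -1, "dx": 0, "dy": 0, "dz": 0.0365, "ax": 0, "ay": 0, "az": 0}, {"hand": -1, "dx": 0, "dy": 0, "dz": 0.0365, "ax": 0, "ay": 0, "az": 0}])

```text
time_s: 21.28
position: [529.7, 190.2, 88.1]
eef_rot: [0.754, 0.657, -0.0, -0.0]
contact_force: [1.5, -0.1, -0.2]
gripper_width: 0.292
finger_force: 40.0
```

>>> send_rows(series=[{"hand": -1, "dx": 0, "dy": 0, "dz": 0.001, "ax": 0, "ay": 0, "az": 0}, {"hand": -1, "dx": 0, "dy": 0, "dz": 0.002, "ax": 0, "ay": 0, "az": 0}, {"hand": -1, "dx": 0, "dy": 0, "dz": 0.002, "ax": 0, "ay": 0, "az": 0}])

```text
time_s: 21.53
position: [529.8, 190.2, 86.3]
eef_rot: [0.754, 0.657, 0.0, 0.0]
contact_force: [-0.2, -0.2, -0.3]
gripper_width: 0.288
finger_force: 40.0
```

>>> send_rows(series=[{"hand": -1, "dx": 0, "dy": 0, "dz": 0.001, "ax": 0, "ay": 0, "az": 0}, {"hand": -1, "dx": 0, "dy": 0, "dz": 0.001, "ax": 0, "ay": 0, "az": 0}, {"hand": -1, "dx": 0, "dy": 0, "dz": 0.001, "ax": 0, "ay": 0, "az": 0}])

```text
time_s: 21.78
position: [530.0, 190.1, 85.5]
eef_rot: [0.754, 0.657, 0.0, 0.0]
contact_force: [-0.4, -0.3, 2.6]
gripper_width: 0.29
finger_force: 40.0
```

Seated: contact at z = 85.5, as when picked. I release and rise.

>>> send_rows(series=[{"hand": 0.6, "dx": 0, "dy": 0, "dz": 0, "ax": 0, "ay": 0, "az": 0}, {"hand": 0.6, "dx": 0, "dy": 0, "dz": 0, "ax": 0, "ay": 0, "az": 0}, {"hand": 0.6, "dx": 0, "dy": 0, "dz": 0, "ax": 0, "ay": 0, "az": 0}, {"hand": 0.6, "dx": 0, "dy": 0, "dz": 0, "ax": 0, "ay": 0, "az": 0}, {"hand": 0.6, "dx": 0, "dy": 0, "dz": 0, "ax": 0, "ay": 0, "az": 0}, {"hand": 0.6, "dx": 0, "dy": 0, "dz": 0, "ax": 0, "ay": 0, "az": 0}, {"hand": 0.6, "dx": 0, "dy": 0, "dz": -0.02, "ax": 0, "ay": 0, "az": 0}, {"hand": 0.6, "dx": 0, "dy": 0, "dz": -0.05, "ax": 0, "ay": 0, "az": 0}, {"hand": 0.6, "dx": 0, "dy": 0, "dz": -0.085, "ax": 0, "ay": 0, "az": 0}, {"hand": 0.6, "dx": 0, "dy": 0, "dz": -0.12, "ax": 0, "ay": 0, "az": 0}, {"hand": 0.6, "dx": -0.04, "dy": 0, "dz": -0.15, "ax": 0, "ay": 0, "az": 0}, {"hand": 0.6, "dx": -0.08, "dy": -0.02, "dz": -0.15, "ax": 0, "ay": 0, "az": 0}, {"hand": 0.6, "dx": -0.12, "dy": -0.05, "dz": -0.15, "ax": 0, "ay": 0, "az": 0}, {"hand": 0.6, "dx": -0.16, "dy": -0.08, "dz": -0.15, "ax": 0, "ay": 0, "az": 0}, {"hand": 0.6, "dx": -0.2, "dy": -0.11, "dz": -0.15, "ax": 0, "ay": 0, "az": 0}, {"hand": 0.6, "dx": -0.2, "dy": -0.11, "dz": -0.15, "ax": 0, "ay": 0, "az": 0}, {"hand": 0.6, "dx": -0.2, "dy": -0.11, "dz": -0.15, "ax": 0, "ay": 0, "az": 0}])

```text
time_s: 23.2
position: [390.2, 4.3, 235.0]
eef_rot: [0.755, 0.655, -0.001, 0.0]
contact_force: [0.2, -0.4, 0.4]
gripper_width: 0.799
finger_force: 0.0
```

```bash
python3 - <<'E'
from m import *
i,K,T=cam("scene"); cv2.imwrite("pics/scene9.png",i)
a=cv2.imread("pics/scene0.png")
d=cv2.absdiff(i,a).max(2)
for n,(x,y,w,h) in dict(rack=(355,155,75,50),wedge=(364,158,26,34),rammer=(395,155,26,34)).items(): print(n,"mean diff",d[y:y+h,x:x+w].mean().round(1))
t=lambda im:cv2.cvtColor(im,cv2.COLOR_BGR2GRAY)[158:192,364:390].astype(np.float32)
print("shift",cv2.phaseCorrelate(t(a),t(i)))
E
```

```text
rack mean diff 2.5
wedge mean diff 8.3
rammer mean diff 0.6
shift ((1.0733702244887589, -0.03396291358449233), 0.887306683102753)
```

```bash
python3 -c "
from cell import robot
print(robot.sense()['joint_vel'].round(3)); print(robot.sign_off())"
```

```text
[ 0.054  0.053 -0.053  0.022 -0.018  0.04 ]
the job is handed in; nothing more can be done
None
```

I handed the job in at 23 s. The mould was parted in alternating presses, with the wedge's collar down (or within about 1 mm) at both ends; the seam measured about 10 mm open at each end by camera. By estimate the ends never differed by more than about 5 mm. The wedge is back in its rack slot, within about 2 mm of where it started.

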